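Gauge the grill grid's hinge bolt with a ratchet micrometer

TASK

Gauge how far the grill grid's hinge bolt is worn: take it from the drip tray, lay it flat across the micrometer's anvil in the two work rests with the worn middle of its shank under the spindle, and let go. Then turn the ratchet knob clockwise seen from above, letting your hand sink with it without pushing or pulling (the ratchet alone gives the 8 N on the bolt, and 15 N spoils the job), until the spindle has closed on the bolt and the knob slips about a quarter of a turn, no more than a third. Leave the bolt clamped like that, and leave the salt cellar, the nozzle cap and the tongs alone.

Things in the scene. Friction and masses are not known exactly. Their poses are not given: they have to be found in the camera images.
- stand: Green cast-iron stand holding a digital micrometer upright; never moves. Origin: on the table under the spindle axis. Base: x -45 to +90, y -50 to +50, 16 mm high. The grey C-frame opens to -x; its back is 28 to 46 mm behind the axis (+x), its arms 13 mm wide in y, the upper arm 86 to 110 mm above the table. The bolt is to lie along the stand's y axis
- anvil (a point): Centre of the anvil's flat upper face (8 mm across, 48 mm above the table), on the spindle axis; axes as the stand
- rest_left (a point): Left one of two dark steel work rests, 6 mm thick, at y +22 mm: the point where the bolt lies, level with the anvil face (its floor is 1.5 mm lower: the anvil carries the bolt). Behind it is an upright back stop, its face at x +4.6 mm, 10 mm higher than the anvil face; before it a rounded lip at x -5.2 mm, 1.5 mm higher. The 8 mm shank lies between them with about 1 mm of play
- rest_right (a point): The same on the right rest, at y -22 mm
- spindle: The steel spindle, a rod 8 mm across that closes on the bolt without turning; origin at the centre of its flat lower face, straight above the anvil; at the start 11 to 13.5 mm above the anvil face
- knob (a point): Centre of the top of the ratchet knob, on the spindle axis, 124 mm above the spindle's lower face: a dark knurled cylinder 14 mm across, 20 mm tall, with a white mark; under it a 4 mm neck and the aluminium thimble, 19 mm across, with a red mark. All sink together by 10 mm per turn of the thimble. A pull of about 8 N makes the ratchet slip too early; a push adds to the force on the bolt
- travel (a joint): Travel of the spindle in m, growing as it sinks: the opening over the anvil is 0.0135 minus this value. The screw holds itself when let go
- thimble (a joint): Angle of the thimble in rad, growing clockwise seen from above; spindle travel is 0.00159 m per rad. It turns with about 0.025 N m of friction
- ratchet (a joint): Angle of the knob against the thimble in rad, 0 at the start. It stays while the knob drives the thimble, either way round, and grows by the angle the knob slips clockwise, smoothly, at 0.036 N m. On a bolt properly clamped the spindle then presses with about 8 N
- bolt: Steel hinge bolt, 85 g, level in the drip tray, its axis 6.5 mm above the tray's floor: shank along its x axis, x -85 to +85 mm, 8 mm across, but worn thinner over the middle 24 mm (how thin is to be measured); hexagon head (13 mm across flats, 6.4 mm thick) at x -88 mm, equal nut at x +80 mm. Origin: on the axis, mid-shank, close to the centre of mass
- tray: Aluminium drip tray, fixed, 170 x 270 mm (x, y), walls 20 mm high and 3 mm thick, floor 3 mm thick; origin under its centre, on the table
- salt: Clear glass salt cellar with a steel top, 52 mm across, 56 mm tall, loose; origin in its underside
- cap: Grey plastic spray nozzle cap, 34 mm across, 36 mm tall, loose; origin in its underside
- tongs: Pair of bamboo-handled steel tongs, 310 mm long, 74 mm wide, 8 mm thick, lying flat and loose; origin under the middle, x along them
Mind the look-alikes: they are no part of the job. There is more than one size of the stand; the one meant has the size given above.

How it is judged:
On the way, in this order (a step that is already met when the one before it is completed fails the run):
1. the bolt lies across the anvil in both rests, let go (y of bolt in the frame of anvil between -0.008 and 0.008 m and x of bolt in the frame of anvil between -0.0025 and 0.0025 m and z of bolt in the frame of anvil below 0.005 m and contact force between the fingers and bolt below 0.1 N), for 0.2 s.
2. the spindle presses on the bolt and the ratchet has slipped (contact force between spindle and bolt above 3 N and value of joint ratchet above 0.5 rad), for 0.2 s.
At the end, for the whole second after the job is handed in: The bolt lies let go and at rest across the anvil: middle within 8 mm (along) and 2.5 mm (across) of the spindle axis, within 5 mm above the anvil, within 0.06 rad of the stand's y axis; the spindle presses on it with over 3 N; the knob has slipped 0.5 to 2.4 rad (all of step 2 and y of bolt in the frame of anvil between -0.008 and 0.008 m and x of bolt in the frame of anvil between -0.0025 and 0.0025 m and z of bolt in the frame of anvil below 0.005 m and angle between the x axis of bolt and the y axis of stand, either way round below 0.06 rad and value of joint ratchet below 2.4 rad and linear speed of bolt below 0.01 m/s); the robot touches nothing.
It fails at once if the spindle is forced onto the bolt with more than 15 N (contact force between spindle and bolt above 15 N).
It fails at once if the ratchet is slipped by more than 2.4 rad (value of joint ratchet above 2.4 rad).
It fails at once if the salt cellar is moved by more than 15 mm or tipped (distance of salt from where it was at the start of the episode above 0.015 m or angle between salt's own z axis and vertical above 0.3 rad).
It fails at once if the nozzle cap is moved by more than 15 mm (distance of cap from where it was at the start of the episode above 0.015 m).
It fails at once if the tongs are moved by more than 15 mm (distance of tongs from where it was at the start of the episode above 0.015 m).
It also fails if it takes over 72 s, if anything falls off the work surface, if the arm or the gripper's body presses on something with over 40 N, if the wrist force passes 120 N, or if a joint passes its speed limit or range.

ROBOT

A 6-joint arm with a two-finger parallel gripper is mounted at the origin on the work surface. World frame = base frame: x ahead of the robot, y to its left, z up, the work surface at z = 0. Lengths are in m, angles in rad, forces in N, time in s.
With the tool pointing down it reaches from about 0.25 to 0.725 m from the base axis. Payload 9.7 kg.
Tool frame: the origin (TCP) lies at the very end of the fingers, on their centre line; the grasp point (between the pads) lies pinch_z behind it (pinch_z is the distance from the TCP to the grasp point, in m); z points along the fingers, y is the line along which they close (so a half turn about z gives the same grasp; the last joint's range is limited). The gripper opens to 85 mm and grips with 20 to 120 N. Pads are 22 mm wide; open, the fingers measure 114 mm over their backs; the gripper's body (76 mm by 85 mm) begins 54 mm behind the grasp point. The pads swing forward as they close: fully open they stand 13 mm farther back than shut.
Start: joints at [1.27, 0.087, 0.176, 1.66, 0, 1.571], TCP at [0.163, 0.525, 0.231] pointing down, gripper open.
Joint ranges: [-3.13, 3.13], [-0.85, 1.81], [-1.15, 1.24], [-2.2, 2.28], [-1.44, 1.52], [-3.14, 3.14]. Speed limits (rad/s): [2.22, 2.22, 2.57, 3.14, 3.14, 3.14].

INTERFACE

Orientations are given as a rotation vector (axis times angle).
In Python, from rig import get_obs, camera, camera_info, sign_off, pinch_z gives the robot as it stands. The module is installed in compiled form; this text tells all that it offers.
- The arm moves only by the tool carry_out, never from a script. Its argument "motion" is a list of rows, each a list of 3 entries, a list of its own where there are three numbers: the shift along the tool's x, y, z in cm, then the turn, a rotation vector about the tool's x, y, z in rad, then the opening, from 0 (shut) to 1 (fully open). In form: [[[x, y, z], [rx, ry, rz], gripper], ...]. A call has exactly 8 rows; each row shifts and turns the commanded pose from where the row before left it, along the tool's axes as they then stand; what a row does not reach is not made up. A row lasts 1/10 s, in which the tool goes at most 50 mm and 8.59 degrees, less where a joint would pass 70% of its speed; a pose out of reach is approached as far as the arm can. A call with a gripper value outside its range is refused whole. The fingers move at their own pace and stop on an object; "force" is the grip in N (left out, the last holds). Time passes only in rows, so rows that do not move let the fingers close, or fill a call up. It gives the time, the measured TCP pose, the force, the opening and the grip force at its end, in the units of the state.
- get_obs(): the state, without advancing time (a new reading comes with each control period).
- camera(name): name is "scene" or "side" or "wrist"; returns the picture (384x512x3 uint8, red, green, blue); there is no depth.
- camera_info(name): a dict with "mtx" (3x3 intrinsics, pixels), "R" (3x3) and "t" (3): a world point X has camera coordinates R X + t; the wrist camera has in their place "tool_from_camera" (4x4, takes a point from camera to tool coordinates, whose origin is the TCP and whose axes are the flange's). Camera axes: x right, y down, z forward; pixel columns grow to the right and rows downward; lengths in m; the calibration is good to about 2 mm. A picture is of the moment at which its call begins: read the wrist's pose just before it. camera_info takes no time and is no camera call.
- sign_off(): hands the job in; it is judged then, once.
The state is a dict: "clock": time; "joints": joint angles; "qd": joint speeds; "effort": joint torques, N m; "eef_pos": TCP position; "tcp_rot": TCP orientation; "ft_force": force on the tool from outside, world axes, zero at the start; "wrist_torque": the same for the moment, N m; "grip_width": finger opening in m; "grasp_force": force on a finger pad.
Only numpy, scipy, OpenCV 4.12 (cv2) and the standard library are available. Lean on these libraries where they do the work, as an engineer would, in place of code of your own. Each camera call takes 0.05 s, during which the arm holds its last target. There are 200 camera calls.

## Working session

There is one attempt and no reset: what is moved stays moved. The work goes in short steps, Python scripts to look and compute and a tool call to move; the robot and the scene stay as the last step left them, time stands still between calls to the robot, and variables do not carry over. Pictures are saved under pics/ and viewed, at most 10 in all, crops included, and the job is handed in when it is done.

Besides the shell and the picture viewer there is one more tool, called after "Emit:" as a command line: name --argument value ..., lists and objects as JSON in quotes. carry_out: Moves the arm, as the interface text tells. Its arguments: {"type":"object","properties":{"motion":{"type":"array"},"force":{"type":"number"}},"required":["motion"]}

```bash
mkdir -p pics; python3 - <<'E'
from rig import *
import cv2,numpy as np
print(pinch_z); o=get_obs(); print(o)
a=camera("scene");b=camera("side")
for n,i in(("scene",a),("side",b)):
    cv2.imwrite(f"pics/{n}0.png",i[:,:,::-1]); print(camera_info(n))
w=camera("wrist");cv2.imwrite("pics/wrist0.png",w[:,:,::-1]);print(camera_info("wrist"))
cv2.imwrite("pics/both.png",cv2.resize(np.hstack([a,b]),(800,300))[:,:,::-1])
E
```

```text
0.0187
{'clock': 0.0, 'joints': array([1.27000408e+00, 8.74432323e-02, 1.75119716e-01, 1.65980090e+00,
       2.10918463e-06, 1.57079320e+00]), 'qd': array([ 9.57629353e-04, -1.49517794e-03,  8.68877740e-05, -9.45105468e-04,
        8.63854452e-04, -7.45101237e-04]), 'effort': array([-8.78273931e-04, -5.20383525e+01,  4.64808226e+01,  1.61373796e-02,
       -2.26030795e-05,  1.75289586e-05]), 'eef_pos': array([0.16288187, 0.52508102, 0.23058493]), 'tcp_rot': array([-4.70669100e-01, -3.10593100e+00,  2.06198195e-03]), 'ft_force': array([-0.06537289,  0.51818418, -0.00744838]), 'wrist_torque': array([ 0.0084573 ,  0.06548266, -0.07037745]), 'grasp_force': 0.0, 'grip_width': 0.0855962262476447}
{'mtx': array([[443.13472139,   0.        , 254.40256561],
       [  0.        , 443.13472139, 195.39376842],
       [  0.        ,   0.        ,   1.        ]]), 'R': array([[ 0.53223378,  0.84659238, -0.00292198],
       [ 0.57153478, -0.36185315, -0.73648509],
       [-0.62456   ,  0.39031223, -0.67644746]]), 't': array([-0.24351212, -0.24790096,  1.5021305 ])}
{'mtx': array([[399.65291981,   
[... 192 characters left out ...]
4],
       [-1.48887507e-01,  7.48883690e-01, -6.45759808e-01],
       [ 1.26399419e-01, -6.33268549e-01, -7.63540524e-01]]), 't': array([0.54326755, 0.21471902, 0.9656693 ])}
{'mtx': array([[322.49674947,   0.        , 258.85838908],
       [  0.        , 322.49674947, 190.2403137 ],
       [  0.        ,   0.        ,   1.        ]]), 'tool_from_camera': array([[ 6.75378083e-04, -9.55843361e-01, -2.93875847e-01,
         7.49842695e-02],
       [ 9.99998988e-01,  2.77675240e-04,  1.39502232e-03,
        -7.35627195e-04],
       [-1.25182077e-03, -2.93876491e-01,  9.55842582e-01,
        -1.42026454e-01],
       [ 0.00000000e+00,  0.00000000e+00,  0.00000000e+00,
         1.00000000e+00]])}
```

View pics/scene0.png

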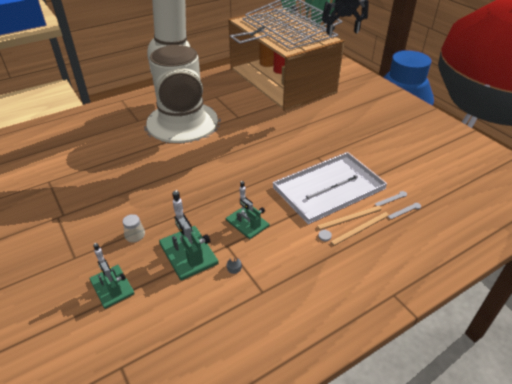

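View pics/side0.png

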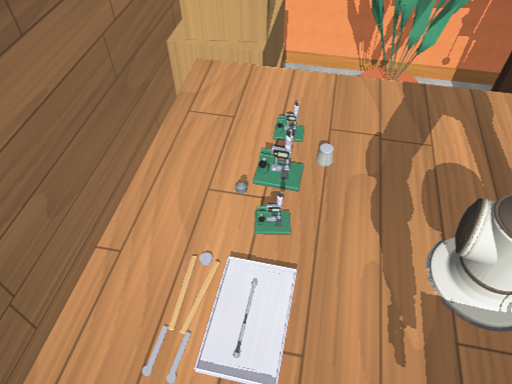

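Scene view: three stands, at (112,285), (188,250) and (247,220). The tray with the bolt is at (330,187), the tongs at (370,218), the cap at (234,266) and the salt at (133,228). I'll measure each stand's base and the bolt.

```bash
cat > h.py <<'E'
from rig import *
import cv2,numpy as np
from scipy.spatial.transform import Rotation as Rn
def cast(name,uv,z,pose=None):
    ci=camera_info(name);d=np.linalg.inv(ci["mtx"])@np.array([uv[0],uv[1],1.])
    if name=="wrist":
        T=ci["tool_from_camera"];R=Rn.from_rotvec(pose[1]).as_matrix()
        d=R@T[:3,:3]@d;c=R@T[:3,3]+pose[0]
    else:
        d=ci["R"].T@d;c=-ci["R"].T@ci["t"]
    return c+d*(z-c[2])/d[2]
E
python3 - <<'E'
from h import *
for n in("scene","side"):
    im=cv2.imread(f"pics/{n}0.png");hsv=cv2.cvtColor(im,cv2.COLOR_BGR2HSV)
    m=cv2.inRange(hsv,(60,90,30),(90,255,255))
    m=cv2.morphologyEx(m,cv2.MORPH_CLOSE,np.ones((3,3)))
    for c in cv2.findContours(m,0,2)[0]:
        if cv2.contourArea(c)<200:continue
        u=c.reshape(-1,2)
        if n=="scene" and u[:,1].mean()<150 or n=="side" and u[:,1].mean()<90:continue
        p=np.array([cast(n,q,0.016)[:2]*1000 for q in u],np.float32)
        r=cv2.minAreaRect(p);print(n,u.mean(0).round(),np.round(r[0]),np.round(r[1]),round(r[2],1))
    # bolt inside tray: dark pixels in tray region
    x,y,w,h=(295,170,70,35) if n=="scene" else (228,272,40,90)
    g=cv2.cvtColor(im,cv2.COLOR_BGR2GRAY)[y:y+h,x:x+w]
    k=(g<np.median(g)*0.75).astype(np.uint8)
    c=max(cv2.findContours(k,0,2)[0],key=cv2.contourArea).reshape(-1,2)+[x,y]
    p=np.array([cast(n,q,0.0095)[:2]*1000 for q in c],np.float32);print("bolt",cv2.minAreaRect(p))
a=cv2.imread("pics/scene0.png")[180:310,80:280];cv2.imwrite("pics/crop.png",cv2.resize(a,(800,520),interpolation=2))
E
```

```text
scene [111. 285.] [ 536. -427.] [93. 67.] 2.1
scene [185. 252.] [ 537. -238.] [ 97. 135.] 88.3
scene [247. 219.] [527. -61.] [92. 80.] 10.6
bolt ((536.6567993164062, 201.71035766601562), (194.42063903808594, 17.03251838684082), 89.18646240234375)
side [270. 216.] [523. -64.] [90. 88.] 11.2
side [275. 171.] [ 536. -251.] [146. 135.] 88.4
bolt ((537.5996704101562, 275.96636962890625), (40.82442092895508, 12.80732536315918), 83.74565887451172)
```

View pics/crop.png

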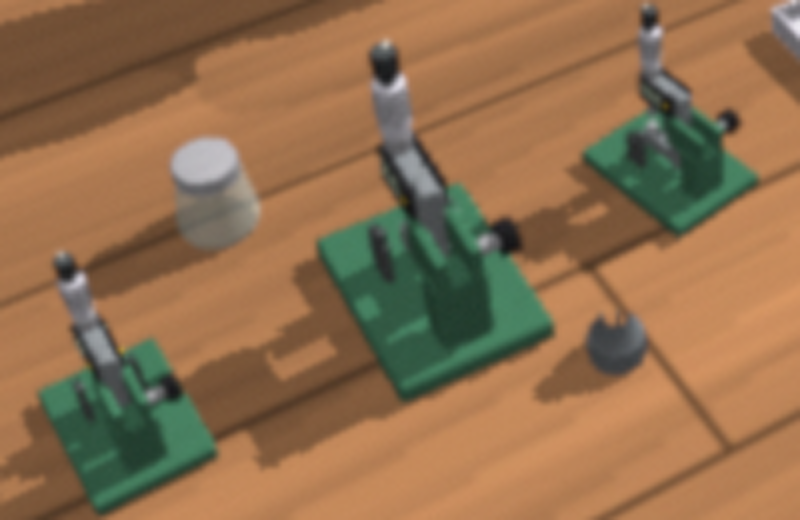

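The middle stand, scene pixel (188,250), measures 135 x 97 mm. That matches the 135 x 100 base; the other two are about 92 mm long, and the crop shows it clearly larger. So that's the one, with its opening facing the robot (-x).

```bash
cat >> h.py <<'E'
def plan(target,yaw,n,grip=1,start=None):
    """n rows from current pose to target TCP with tool-x heading yaw, tool down"""
    o=get_obs();p=np.array(o["eef_pos"]);R=Rn.from_rotvec(o["tcp_rot"])
    c,s=np.cos(yaw),np.sin(yaw);G=Rn.from_matrix(np.array([[c,s,0],[s,-c,0],[0,0,-1.]]))
    rv=(R.inv()*G).as_rotvec();d=(np.array(target)-p)/n
    for i in range(n):
        t=(R*Rn.from_rotvec(rv*i/n)).inv().apply(d)*100
        print([list(t.round(2)+0),list((rv/n).round(4)+0),grip])
E
python3 - <<'E'
from h import *
plan((0.537,0.23,0.20),np.pi/2,16)
for n,uv in(("scene",(176,192)),("side",(280,196)),("side",(291,138))): print(n,cast(n,uv,.184))
print("lockknob",cast("scene",(207.5,239),.06),"salt",cast("scene",(133,240),0),"cap",cast("scene",(234,271),0))
E
```

```text
[[np.float64(-2.78), np.float64(-1.07), np.float64(0.19)], [np.float64(-0.0001), np.float64(0.0), np.float64(0.0794)], 1]
[[np.float64(-2.86), np.float64(-0.85), np.float64(0.19)], [np.float64(-0.0001), np.float64(0.0), np.float64(0.0794)], 1]
[[np.float64(-2.91), np.float64(-0.62), np.float64(0.19)], [np.float64(-0.0001), np.float64(0.0), np.float64(0.0794)], 1]
[[np.float64(-2.95), np.float64(-0.38), np.float64(0.19)], [np.float64(-0.0001), np.float64(0.0), np.float64(0.0794)], 1]
[[np.float64(-2.97), np.float64(-0.15), np.float64(0.19)], [np.float64(-0.0001), np.float64(0.0), np.float64(0.0794)], 1]
[[np.float64(-2.98), np.float64(0.09), np.float64(0.19)], [np.float64(-0.0001), np.float64(0.0), np.float64(0.0794)], 1]
[[np.float64(-2.96), np.float64(0.32), np.float64(0.19)], [np.float64(-0.0001), np.float64(0.0), np.float64(0.0794)], 1]
[[np.float64(-2.93), np.float64(0.56), np.float64(0.19)], [np.float64(-0.0001), np.float64(0.0), np.float64(0.0794)], 1]
[[np.float64(-2.87), np.float64(0.79), np.float64(0.19)], [np.float64(-0.0001), np.float64(0.0), np.float64(0.0794)], 1]
[[np.f
[... 401 characters left out ...]
at64(0.19)], [np.float64(-0.0001), np.float64(0.0), np.float64(0.0794)], 1]
[[np.float64(-2.34), np.float64(1.84), np.float64(0.19)], [np.float64(-0.0001), np.float64(0.0), np.float64(0.0794)], 1]
[[np.float64(-2.19), np.float64(2.02), np.float64(0.19)], [np.float64(-0.0001), np.float64(0.0), np.float64(0.0794)], 1]
[[np.float64(-2.02), np.float64(2.18), np.float64(0.19)], [np.float64(-0.0001), np.float64(0.0), np.float64(0.0794)], 1]
scene [ 0.50951213 -0.23434094  0.184     ]
side [ 0.50093635 -0.00930581  0.184     ]
side [ 0.50347578 -0.20336205  0.184     ]
lockknob [ 0.56460362 -0.19617457  0.06      ] salt [ 0.41766664 -0.33438827  0.        ] cap [ 0.63668769 -0.16911029  0.        ]
```

Emit:
carry_out --motion '[[[-2.78, -1.07, 0.19], [0, 0, 0.0794], 1], [[-2.86, -0.85, 0.19], [0, 0, 0.0794], 1], [[-2.91, -0.62, 0.19], [0, 0, 0.0794], 1], [[-2.95, -0.38, 0.19], [0, 0, 0.0794], 1], [[-2.97, -0.15, 0.19], [0, 0, 0.0794], 1], [[-2.98, 0.09, 0.19], [0, 0, 0.0794], 1], [[-2.96, 0.32, 0.19], [0, 0, 0.0794], 1], [[-2.93, 0.56, 0.19], [0, 0, 0.0794], 1]]'

```text
clock: 0.95
eef_pos: [0.3507, 0.3767, 0.2158]
tcp_rot: [-1.422, -2.801, 0.0]
ft_force: [0.7, -0.6, 0.2]
grip_width: 0.0856
grasp_force: 0.0
```

Emit:
carry_out --motion '[[[-2.87, 0.79, 0.19], [0, 0, 0.0794], 0.6], [[-2.8, 1.01, 0.19], [0, 0, 0.0794], 0.6], [[-2.71, 1.23, 0.19], [0, 0, 0.0794], 0.6], [[-2.61, 1.44, 0.19], [0, 0, 0.0794], 0.6], [[-2.48, 1.65, 0.19], [0, 0, 0.0794], 0.6], [[-2.34, 1.84, 0.19], [0, 0, 0.0794], 0.6], [[-2.19, 2.02, 0.19], [0, 0, 0.0794], 0.6], [[-2.02, 2.18, 0.19], [0, 0, 0.0794], 0.6]]'

```text
clock: 1.75
eef_pos: [0.5377, 0.2292, 0.2005]
tcp_rot: [-2.225, -2.217, 0.001]
ft_force: [1.0, 0.8, -0.5]
grip_width: 0.0509
grasp_force: 0.0
```

```bash
cat > look.py <<'E'
from h import *
import sys
o=get_obs();P=(o["eef_pos"],o["tcp_rot"]);np.save("pose_"+sys.argv[1]+".npy",np.array(P))
cv2.imwrite(f"pics/{sys.argv[1]}.png",camera("wrist")[:,:,::-1]);print(o["clock"],P,o["joints"],o["grip_width"])
E
python3 look.py w1
```

```text
1.75 (array([0.53771219, 0.22915099, 0.20049384]), array([-2.22543113e+00, -2.21715136e+00,  7.10989150e-04])) [4.02840423e-01 1.61609624e-01 1.98418867e-01 1.60810270e+00
 2.39058983e-05 1.97736420e+00] 0.050923618872166836
```

View pics/w1.png

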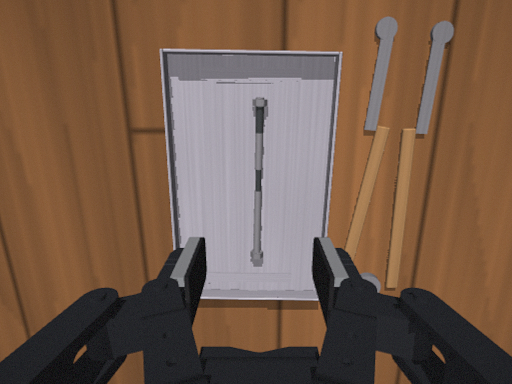

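The bolt is upright in the wrist view, with ends at (260,103) (+y) and (257,260) (-y) and the worn middle dark at (258,180). A dark stretch, probably thread, lies near the +y end at (260,120).

```bash
python3 - <<'E'
from h import *
P=np.load("pose_w1.npy");im=cv2.imread("pics/w1.png");g=cv2.cvtColor(im,6)
x,y,w,h=235,92,50,180
s=g[y:y+h,x:x+w].astype(int);med=np.median(s)
k=(s<med*0.9).astype(np.uint8);k=cv2.morphologyEx(k,cv2.MORPH_OPEN,np.ones((3,3),np.uint8))
c=max(cv2.findContours(k,0,1)[0],key=cv2.contourArea).reshape(-1,2)
print(c.min(0)+[x,y],c.max(0)+[x,y])
for v in (105,120,145,160,170,180,190,200,220,240,258):
    r=np.where(s[v-y]<med*0.9)[0]+x
    if len(r):print(v,r.min(),r.max(),cast("wrist",((r.min()+r.max())/2,v),.0095,P).round(4))
    print('   ',s[v-y,14:36])
for v in range(92,272,3): print(v,int(np.min(s[v-y])),end=' ') if v<272 else 0
E
```

```text
[250  97] [267 266]
105 252 267 [0.5384 0.2905 0.0095]
    [166 170 166 144 121 109 100 116 129 134 132 131 129 128 112  85  72  83
 127 163 168 165]
120 255 263 [0.5379 0.2758 0.0095]
    [165 166 165 164 170 172 121  61  60  68  68  68  61  48  56 152 176 169
 164 164 165 166]
145 255 262 [0.5373 0.2504 0.0095]
    [166 168 167 166 168 170 129 115 131 137 131 119 103  78 150 172 172 163
 165 166 166 168]
160 255 262 [0.5372 0.2347 0.0095]
    [166 169 167 166 169 154 122 121 132 133 127 113  87 127 164 175 168 168
 166 164 170 171]
170 255 262 [0.5372 0.2239 0.0095]
    [166 166 166 167 169 176 117  54  72  77  77  49  81 110 156 176 167 162
 165 164 167 168]
180 255 260 [0.5361 0.2129 0.0095]
    [167 168 168 166 172 176 120  65  64  66  64  39 151 178 176 176 167 162
 163 165 169 166]
190 255 261 [0.5366 0.2017 0.0095]
    [168 169 167 166 171 153  99  63  64  66  62  54  97 161 177 172 166 165
 163 166 168 165]
200 254 261 [0.536  0.1903 0.0095]
    [168 167 167 167 173 134 116 131 133 129 115  94  91 157 175 172 163 165
 163 166 170 166]
220 254 260 [0.5353 0.1669 0.0095]
    [170 170 168 170 158 129 124 134 134 123 106  83 152 179 178 165 164 165
 167 171 169 168]
240 253 260 [0.5346 0.1425 0.0095]
    [171 173 167 171 134 117 129 135 129 116  93 116 166 177 172 166 164 168
 170 171 171 167]
258 251 262 [0.5345 0.1197 0.0095]
    [173 165 130 110 119 127 132 131 129 126 124 100 110 117 155 167 171 170
 173 172 172 168]
92 164 95 164 98 76 101 70 104 69 107 37 110 42 113 49 116 45 119 45 122 42 125 42 128 43 131 39 134 80 137 80 140 83 143 79 146 78 149 81 152 86 155 97 158 94 161 87 164 87 167 87 170 49 173 45 176 47 179 44 182 43 185 40 188 44 191 76 194 82 197 79 200 91 203 91 206 89 209 87 212 81 215 81 218 81 221 85 224 80 227 81 230 90 233 98 236 95 239 93 242 87 245 88 248 78 251 91 254 68 257 81 260 107 263 112 266 127 269 162
```

Emit:
carry_out --motion '[[[1.1, 0, 4], [0, 0, 0.018], 0.35], [[1.1, 0, 4], [0, 0, 0], 0.35], [[1.1, 0, 4], [0, 0, 0], 0.35], [[1.1, 0, 4], [0, 0, 0], 0.35], [[0, 0, 2], [0, 0, 0], 0.35], [[0, 0, 0.9], [0, 0, 0], 0.35], [[0, 0, 0.4], [0, 0, 0], 0.35], [[0, 0, 0.2], [0, 0, 0], 0.35]]'

```text
clock: 2.6
eef_pos: [0.538, 0.2742, 0.0068]
tcp_rot: [2.242, 2.201, 0.002]
ft_force: [0.1, -0.1, 0.4]
grip_width: 0.0302
grasp_force: 0.0
```

Emit:
carry_out --motion '[[[0, 0, 0], [0, 0, 0], 0.35], [[0, 0, 0], [0, 0, 0], 0], [[0, 0, 0], [0, 0, 0], 0], [[0, 0, 0], [0, 0, 0], 0], [[0, 0, 0], [0, 0, 0], 0], [[0, 0, 0], [0, 0, 0], 0], [[0, 0, 0], [0, 0, 0], 0], [[0, 0, 0], [0, 0, 0], 0]]' --force 50

```text
clock: 3.4
eef_pos: [0.5381, 0.2743, 0.0071]
tcp_rot: [2.241, 2.2, 0.003]
ft_force: [-0.4, -0.8, 6.3]
grip_width: 0.0053
grasp_force: 49.1
```

Emit:
carry_out --motion '[[[0, 0, 0], [0, 0, 0], 0.35], [[0, 0, 0], [0, 0, 0], 0.35], [[0, 0, 0], [0, 0, 0], 0.35], [[0, 0, 0], [0, 0, 0], 0.35], [[0, 0, 0], [0, 0, 0], 0.35], [[0, 0, 0], [0, 0, 0], 0.35], [[0, 0, 0], [0, 0, 0], 0.35], [[0, 0, 0], [0, 0, 0], 0.35]]'

```text
clock: 4.2
eef_pos: [0.5375, 0.2741, 0.0059]
tcp_rot: [2.242, 2.201, -0.0]
ft_force: [0.1, 0.7, -0.4]
grip_width: 0.0299
grasp_force: 0.0
```

```bash
python3 look.py w2; python3 - <<'E'
from h import *
print(get_obs()["ft_force"])
E
```

```text
4.2 (array([0.53753796, 0.27408633, 0.00586474]), array([ 2.24181930e+00,  2.20085177e+00, -2.75758066e-05])) [ 4.71539698e-01  2.41704944e-01 -8.58323997e-02  1.24327085e+00
 -2.07741354e-05  2.06077825e+00] 0.029908635220823574
[-0.06188065  0.54634732  0.24083802]
```

View pics/w2.png

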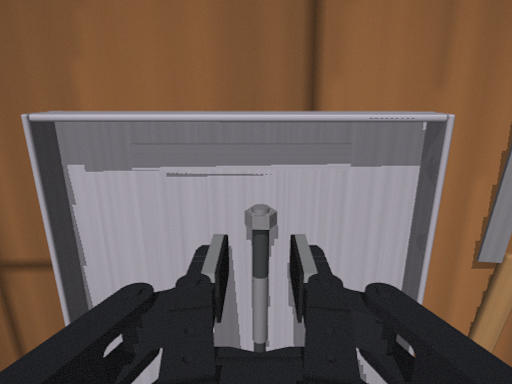

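Emit:
carry_out --motion '[[[0, 0, 0.25], [0, 0, 0], 0.35], [[0, 0, 0], [0, 0, 0], 0.35], [[0, 0, 0], [0, 0, 0], 0], [[0, 0, 0], [0, 0, 0], 0], [[0, 0, 0], [0, 0, 0], 0], [[0, 0, 0], [0, 0, 0], 0], [[0, 0, 0], [0, 0, 0], 0], [[0, 0, 0], [0, 0, 0], 0]]' --force 40

```text
clock: 5.05
eef_pos: [0.5376, 0.2741, 0.0035]
tcp_rot: [2.242, 2.201, 0.0]
ft_force: [-0.0, 0.5, 1.4]
grip_width: 0.0059
grasp_force: 39.1
```

Emit:
carry_out --motion '[[[0, 0, -0.5], [0, 0, 0], 0], [[0, 0, -1.5], [0, 0, 0], 0], [[0, 0, -3], [0, 0, 0], 0], [[0, 0, -4], [0, 0, 0], 0], [[0, 0, -4], [0, 0, 0], 0], [[0, 0, -4], [0, 0, 0], 0], [[0, 0, -4], [0, 0, 0], 0], [[0, 0, -2], [0, 0, 0], 0]]' --force 60

```text
clock: 5.85
eef_pos: [0.5378, 0.2743, 0.2388]
tcp_rot: [2.241, 2.2, 0.008]
ft_force: [0.2, 0.3, -0.6]
grip_width: 0.0052
grasp_force: 58.8
```

```bash
python3 look.py w3; python3 - <<'E'
from h import *
s=cv2.imread("pics/w3.png")
i=camera("scene")[:,:,::-1];cv2.imwrite("pics/sc3.png",i)
j=camera("side")[:,:,::-1]
j=cv2.resize(j[200:384,180:320],(421,552));s=cv2.resize(s[150:384,180:340],(377,552));cv2.imwrite("pics/c3.png",np.hstack([s,j]))
E
```

```text
5.85 (array([0.53784478, 0.27429466, 0.23875623]), array([2.24063196, 2.1998849 , 0.00802964])) [4.71571546e-01 2.17599906e-01 3.37423024e-01 1.68528150e+00
 7.39596396e-05 2.06071995e+00] 0.005170867059864723
```

View pics/c3.png

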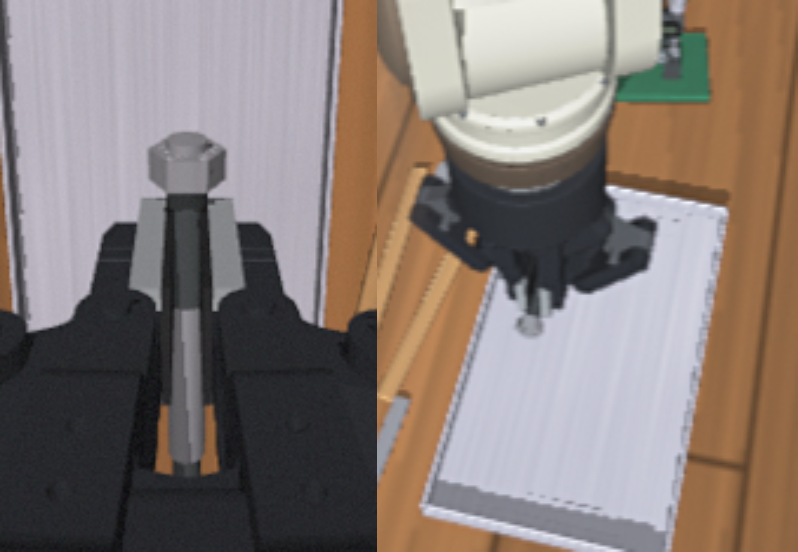

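```bash
python3 - <<'E'
from h import *
def cr(a,b):return (80+a/4-.375,180+b/4-.375)
L,B,Rr,T=[cast("scene",cr(*q),.016)[:2] for q in((318,243),(405,385),(552,317),(461,186))]
print(L,B,Rr,T)
for a,b in((L,B),(T,Rr)):d=b-a;print("yaw",np.degrees(np.arctan2(d[1],d[0])),np.linalg.norm(d))
for a,b in((L,T),(B,Rr)):d=b-a;print("yaw",np.degrees(np.arctan2(d[1],d[0]))-90,np.linalg.norm(d))
print("centre",(L+B+Rr+T)/4)
# knob in both views: dark blobs tops
ci=[camera_info(n) for n in("scene","side")]
im=cv2.imread("pics/side0.png");cv2.imwrite("pics/c4.png",cv2.resize(im[120:200,235:325],(720,640)[0:2],interpolation=2)[:600])
E
```

```text
[ 0.46837509 -0.28314864] [ 0.59504605 -0.28411128] [ 0.59624057 -0.18958688] [ 0.47206606 -0.18733247]
yaw -0.4354117300905704 0.12667462395895446
yaw -1.0400989790375648 0.12419497080431954
yaw -2.2060256748232945 0.09588723856930413
yaw -0.7240170933387589 0.09453195290886983
centre [ 0.53293194 -0.23604482]
```

View pics/c4.png

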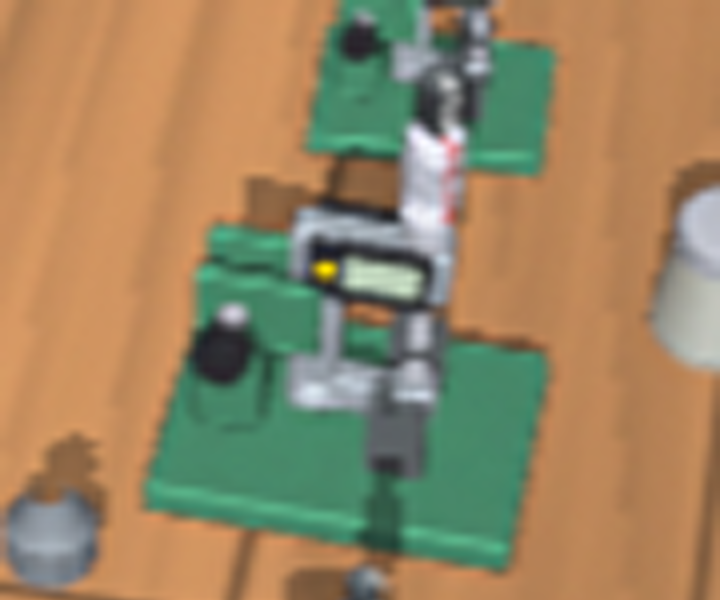

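```bash
python3 - <<'E'
from h import *
s=lambda a,b:(235+a/8-.44,120+b/8-.44)
A,B,C=[cast("side",s(*q),.016)[:2] for q in((148,487),(508,545),(549,352))]
print(A,B,C,np.linalg.norm(A-B),np.linalg.norm(B-C))
d=A-B;print("yaw",np.degrees(np.arctan2(d[1],d[0])));d=B-C;print("yaw",np.degrees(np.arctan2(d[1],d[0]))-90)
print("lock knob side",cast("side",s(222,350),.06))
P=[camera_info(n)["mtx"]@np.c_[camera_info(n)["R"],camera_info(n)["t"]] for n in("scene","side")]
X=cv2.triangulatePoints(P[0],P[1],np.array([[175.6],[192.]]),np.array([s(445,85)]).T);print("knob",(X[:3]/X[3]).ravel())
X=cv2.triangulatePoints(P[0],P[1],np.array([[207.],[239.]]),np.array([s(222,350)]).T);print("lock",(X[:3]/X[3]).ravel())
E
```

```text
[ 0.60011166 -0.18875016] [ 0.46971952 -0.18673171] [ 0.46689948 -0.28377821] 0.1304077682059748 0.09708747399609319
yaw -0.8868604555566733
yaw -1.6644706555612885
lock knob side [ 0.57931775 -0.21918929  0.06      ]
knob [ 0.50918216 -0.23453433  0.18319441]
lock [ 0.5770153  -0.20311368  0.07627313]
```

Emit:
carry_out --motion '[[[-1.8, -0.3, 0], [0, 0, 0], 0], [[-3, -0.3, 0], [0, 0, 0], 0], [[-3, -0.3, 0], [0, 0, 0], 0], [[-3, -0.3, 0], [0, 0, 0], 0], [[-3, -0.3, 0], [0, 0, 0], 0], [[-3, -0.3, 0], [0, 0, 0], 0], [[-3, -0.3, 0], [0, 0, 0], 0], [[-3, -0.3, 0], [0, 0, 0], 0]]'

```text
clock: 6.8
eef_pos: [0.5084, 0.0454, 0.2321]
tcp_rot: [-2.241, -2.2, 0.002]
ft_force: [0.2, -0.2, -1.4]
grip_width: 0.005
grasp_force: 58.9
```

Emit:
carry_out --motion '[[[-3, -0.3, 0], [0, 0, 0], 0], [[-3, -0.3, 0], [0, 0, 0], 0], [[-3, -0.3, 0], [0, 0, 0], 0], [[-3, -0.3, 0], [0, 0, 0], 0], [[-3, -0.3, 0], [0, 0, 0], 0], [[-3, -0.3, 0], [0, 0, 0], 0], [[-2, -0.3, 0], [0, 0, 0], 0], [[-2, -0.3, 0], [0, 0, 0], 0]]'

```text
clock: 7.6
eef_pos: [0.4804, -0.1739, 0.232]
tcp_rot: [-2.241, -2.199, 0.002]
ft_force: [-0.0, 0.1, -0.7]
grip_width: 0.0048
grasp_force: 58.9
```

```bash
python3 look.py w5; python3 - <<'E'
from h import *
i=camera("scene")[:,:,::-1];j=camera("side")[:,:,::-1]
cv2.imwrite("pics/sc5.png",i);cv2.imwrite("pics/si5.png",j)
print(get_obs()["wrist_torque"],get_obs()["ft_force"])
cv2.imwrite("pics/c5.png",np.hstack([cv2.resize(i[140:290,90:250],(480,450),interpolation=2),cv2.resize(j[90:215,235:320],(306,450),interpolation=2)]))
E
```

```text
7.6 (array([ 0.48036393, -0.17388233,  0.23199843]), array([-2.24103998e+00, -2.19870077e+00,  1.57372388e-03])) [-3.47305420e-01 -4.32929974e-03  8.29803637e-02  1.66041382e+00
 -4.02575415e-06  1.24256316e+00] 0.004750652909218209
[ 0.04944591  0.05034147 -0.05283053] [ 0.09669895 -0.41700809 -1.11352948]
```

View pics/c5.png

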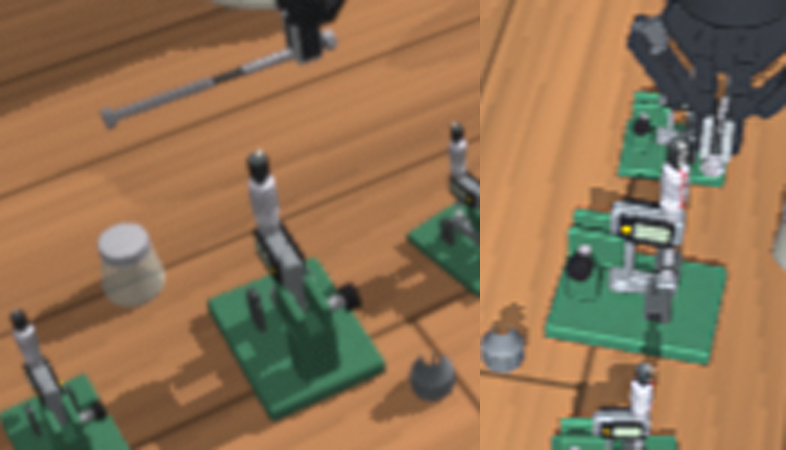

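```bash
python3 - <<'E'
from h import *
ci=camera_info("scene")
P=np.load("pose_w5.npy");R=Rn.from_rotvec(P[1]).as_matrix()
for z in(0,.002,.006):
  for a in(80,-88):
    s=a/1000-.061 if 0 else (a-(-61))/1000-.0-.122
    X=P[0]+R[:,0]*(a/1000-.061)+np.array([0,0,.006-(z if a<0 else 0)])
    c=ci["R"]@X+ci["t"];u=ci["mtx"]@c/c[2];print(z,a,u[:2].round(1))
E
```

```text
0 80 [200.4 153.6]
0 -88 [127.1 179.3]
0.002 80 [200.4 153.6]
0.002 -88 [127.3 180. ]
0.006 80 [200.4 153.6]
0.006 -88 [127.7 181.5]
```

Emit:
carry_out --motion '[[[0, 0, 3], [0, 0, 0], 0], [[0, 0, 4], [0, 0, 0], 0], [[0, 0, 4], [0, 0, 0], 0], [[0, 0, 3.5], [0, 0, 0], 0], [[0, 0, 2.5], [0, 0, 0], 0], [[0, 0, 1.3], [0, 0, 0], 0], [[0, 0, 0], [0, 0, 0], 0], [[0, 0, 0], [0, 0, 0], 0]]'

```text
clock: 8.55
eef_pos: [0.4818, -0.1727, 0.0514]
tcp_rot: [2.241, 2.201, 0.001]
ft_force: [0.4, 0.3, -1.0]
grip_width: 0.0049
grasp_force: 58.9
```

Emit:
carry_out --motion '[[[-0.15, 0, 0.27], [0, 0, 0], 0], [[0, 0, 0], [0, 0, 0], 0], [[0, 0, 0], [0, 0, 0], 0], [[0, 0, 0], [0, 0, 0], 0], [[0, 0, 0], [0, 0, 0], 0], [[0, 0, 0], [0, 0, 0], 0], [[0, 0, 0], [0, 0, 0], 0], [[0, 0, 0], [0, 0, 0], 0]]'

```text
clock: 9.35
eef_pos: [0.4813, -0.1744, 0.0477]
tcp_rot: [-2.242, -2.201, 0.0]
ft_force: [-0.4, -0.2, -1.4]
grip_width: 0.0049
grasp_force: 58.9
```

```bash
python3 - <<'E'
from h import *
o=get_obs();print(o["eef_pos"],o["ft_force"],o["qd"].round(4))
i=camera("scene")[:,:,::-1];j=camera("side")[:,:,::-1]
cv2.imwrite("pics/c6.png",np.hstack([cv2.resize(i[180:280,120:240],(480,400),interpolation=2),cv2.resize(j[110:210,240:320],(320,400),interpolation=2)]))
E
```

```text
[ 0.48127004 -0.17444968  0.04768307] [-0.35115597 -0.18219296 -1.43552688] [-0.0002  0.     -0.0003 -0.0006  0.0006  0.0019]
```

View pics/c6.png

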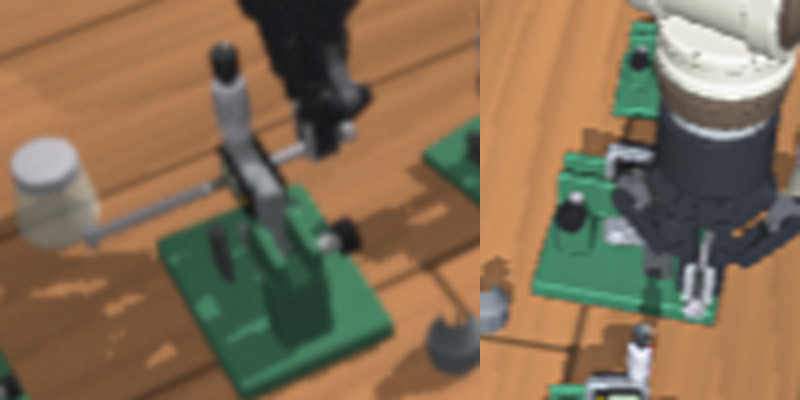

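Emit:
carry_out --motion '[[[0, 0, -0.07], [0, 0, 0], 0], [[0, 0.4, 0], [0, 0, 0], 0], [[0, 0.4, 0], [0, 0, 0], 0], [[0, 0.4, 0], [0, 0, 0], 0], [[0, 0.3, 0], [0, 0, 0], 0], [[0, 0.3, 0], [0, 0, 0], 0], [[0, 0, 0], [0, 0, 0], 0], [[0, 0, 0], [0, 0, 0], 0]]'

```text
clock: 10.25
eef_pos: [0.4992, -0.1747, 0.0483]
tcp_rot: [-2.242, -2.201, 0.0]
ft_force: [0.3, -0.6, -1.0]
grip_width: 0.0053
grasp_force: 58.9
```

Emit:
carry_out --motion '[[[0, 0.1, 0], [0, 0, 0], 0], [[0, 0.1, 0], [0, 0, 0], 0], [[0, 0.1, 0], [0, 0, 0], 0], [[0, 0.1, 0], [0, 0, 0], 0], [[0, 0, 0], [0, 0, 0], 0], [[0, 0, 0], [0, 0, 0], 0], [[0, 0, 0], [0, 0, 0], 0], [[0, 0, 0], [0, 0, 0], 0]]'

```text
clock: 11.05
eef_pos: [0.5032, -0.1749, 0.0484]
tcp_rot: [2.242, 2.201, 0.0]
ft_force: [-0.6, 0.0, -0.0]
grip_width: 0.0049
grasp_force: 58.9
```

Emit:
carry_out --motion '[[[0, 0.1, 0], [0, 0, 0], 0], [[0, 0.1, 0], [0, 0, 0], 0], [[0, 0.1, 0], [0, 0, 0], 0], [[0, 0.1, 0], [0, 0, 0], 0], [[0, 0, 0], [0, 0, 0], 0], [[0, 0, 0], [0, 0, 0], 0], [[0, 0, 0], [0, 0, 0], 0], [[0, 0, 0], [0, 0, 0], 0]]'

```text
clock: 11.85
eef_pos: [0.5072, -0.1749, 0.0484]
tcp_rot: [-2.242, -2.201, 0.0]
ft_force: [0.2, -0.2, -1.4]
grip_width: 0.0053
grasp_force: 58.9
```

Emit:
carry_out --motion '[[[0, 0.1, 0], [0, 0, 0], 0], [[0, 0.1, 0], [0, 0, 0], 0], [[0, 0, 0], [0, 0, 0], 0], [[0, 0, 0], [0, 0, 0], 0], [[0, 0, 0], [0, 0, 0], 0], [[0, 0, 0], [0, 0, 0], 0], [[0, 0, 0], [0, 0, 0], 0], [[0, 0, 0], [0, 0, 0], 0]]'

```text
clock: 12.65
eef_pos: [0.5093, -0.175, 0.0484]
tcp_rot: [2.242, 2.201, -0.0]
ft_force: [-0.4, 0.2, -2.4]
grip_width: 0.005
grasp_force: 58.9
```

Emit:
carry_out --motion '[[[0, 0.1, 0], [0, 0, 0], 0], [[0, 0.1, 0], [0, 0, 0], 0], [[0, 0, 0], [0, 0, 0], 0], [[0, 0, 0], [0, 0, 0], 0], [[0, 0, 0], [0, 0, 0], 0], [[0, 0, 0], [0, 0, 0], 0], [[0, 0, 0], [0, 0, 0], 0], [[0, 0, 0], [0, 0, 0], 0]]'

```text
clock: 13.45
eef_pos: [0.5112, -0.175, 0.0484]
tcp_rot: [-2.242, -2.201, 0.0]
ft_force: [-0.0, -0.5, -0.9]
grip_width: 0.0051
grasp_force: 58.9
```

Emit:
carry_out --motion '[[[0, 0.1, 0], [0, 0, 0], 0], [[0, 0.05, 0], [0, 0, 0], 0], [[0, 0, 0], [0, 0, 0], 0], [[0, 0, 0], [0, 0, 0], 0], [[0, 0, 0], [0, 0, 0], 0], [[0, 0, 0], [0, 0, 0], 0], [[0, 0, 0], [0, 0, 0], 0], [[0, 0, 0], [0, 0, 0], 0]]'

```text
clock: 14.25
eef_pos: [0.5128, -0.175, 0.0484]
tcp_rot: [2.242, 2.201, 0.0]
ft_force: [-0.5, 0.1, -0.5]
grip_width: 0.0049
grasp_force: 58.9
```

Emit:
carry_out --motion '[[[0, 0.1, 0], [0, 0, 0], 0], [[0, 0, 0], [0, 0, 0], 0], [[0, 0, 0], [0, 0, 0], 0], [[0, 0, 0], [0, 0, 0], 0], [[0, 0, 0], [0, 0, 0], 0], [[0, 0, 0], [0, 0, 0], 0], [[0, 0, 0], [0, 0, 0], 0], [[0, 0, 0], [0, 0, 0], 0]]'

```text
clock: 15.05
eef_pos: [0.5137, -0.1751, 0.0484]
tcp_rot: [-2.242, -2.201, 0.0]
ft_force: [-0.3, 0.8, -0.5]
grip_width: 0.0054
grasp_force: 58.9
```

Emit:
carry_out --motion '[[[0, 0.1, 0], [0, 0, 0], 0], [[0, 0, 0], [0, 0, 0], 0], [[0, 0, 0], [0, 0, 0], 0], [[0, 0, 0], [0, 0, 0], 0], [[0, 0, 0], [0, 0, 0], 0], [[0, 0, 0], [0, 0, 0], 0], [[0, 0, 0], [0, 0, 0], 0], [[0, 0, 0], [0, 0, 0], 0]]'

```text
clock: 15.85
eef_pos: [0.5146, -0.175, 0.0483]
tcp_rot: [-2.242, -2.201, 0.0]
ft_force: [-5.1, 0.9, 0.4]
grip_width: 0.0049
grasp_force: 59.1
```

Emit:
carry_out --motion '[[[0, -0.12, 0], [0, 0, 0], 0], [[0, 0, 0.08], [0, 0, 0], 0], [[0, 0, 0.08], [0, 0, 0], 0], [[0, 0, 0.06], [0, 0, 0], 0], [[0, 0, 0], [0, 0, 0], 0], [[0, 0, 0], [0, 0, 0], 0], [[0, 0, 0], [0, 0, 0], 0], [[0, 0, 0], [0, 0, 0], 0]]'

```text
clock: 16.65
eef_pos: [0.5136, -0.1751, 0.0462]
tcp_rot: [2.242, 2.201, 0.0]
ft_force: [-0.1, -0.2, -1.2]
grip_width: 0.0049
grasp_force: 58.9
```

Emit:
carry_out --motion '[[[0, 0, 0.06], [0, 0, 0], 0], [[0, 0, 0.06], [0, 0, 0], 0], [[0, 0, 0], [0, 0, 0], 0], [[0, 0, 0], [0, 0, 0], 0], [[0, 0, 0], [0, 0, 0], 0], [[0, 0, 0], [0, 0, 0], 0], [[0, 0, 0], [0, 0, 0], 0], [[0, 0, 0], [0, 0, 0], 0]]'

```text
clock: 17.45
eef_pos: [0.5136, -0.175, 0.045]
tcp_rot: [2.242, 2.201, 0.0]
ft_force: [0.8, 0.5, -0.0]
grip_width: 0.005
grasp_force: 59.0
```

Emit:
carry_out --motion '[[[0, 0, 0.04], [0, 0, 0], 0], [[0, 0, 0], [0, 0, 0], 0], [[0, 0, 0], [0, 0, 0], 0.1], [[0, 0, 0], [0, 0, 0], 0.15], [[0, 0, 0], [0, 0, 0], 0.25], [[0, 0, 0], [0, 0, 0], 0.35], [[0, 0, 0], [0, 0, 0], 0.35], [[0, 0, 0], [0, 0, 0], 0.35]]'

```text
clock: 18.25
eef_pos: [0.5136, -0.1751, 0.0446]
tcp_rot: [-2.242, -2.201, 0.0]
ft_force: [-0.3, -0.2, -0.1]
grip_width: 0.03
grasp_force: 0.0
```

Emit:
carry_out --motion '[[[0, 0, -1], [0, 0, 0], 0.35], [[0, 0, -2], [0, 0, 0], 0.35], [[0, 0, -4], [0, 0, 0], 0.35], [[0, 0, -4], [0, 0, 0], 0.35], [[0, 0, -4], [0, 0, 0], 0.35], [[0, 0, -4], [0, 0, 0], 0.35], [[0, 0, -1], [0, 0, 0], 0.35], [[0, 0, 0], [0, 0, 0], 0.35]]'

```text
clock: 19.05
eef_pos: [0.5142, -0.1753, 0.247]
tcp_rot: [2.239, 2.199, 0.003]
ft_force: [-0.1, 0.0, 0.2]
grip_width: 0.0297
grasp_force: 0.0
```

Emit:
carry_out --motion '[[[0, 0, 0], [0, 0, -0.139], 0.35], [[0, 0, 0], [0, 0, -0.139], 0.35], [[0, 0, 0], [0, 0, -0.139], 0.35], [[0, 0, 0], [0, 0, -0.139], 0.35], [[0, 0, 0], [0, 0, -0.139], 0.35], [[0, 0, 0], [0, 0, -0.139], 0.35], [[0, 0, 0], [0, 0, -0.139], 0.35], [[0, 0, 0], [0, 0, -0.139], 0.35]]'

```text
clock: 19.85
eef_pos: [0.513, -0.1749, 0.2428]
tcp_rot: [-0.733, -3.052, -0.0]
ft_force: [0.7, 1.4, 1.0]
grip_width: 0.0302
grasp_force: 0.0
```

Emit:
carry_out --motion '[[[0, 0, 0], [0, 0, -0.139], 0.35], [[0, 0, 0], [0, 0, -0.139], 0.35], [[0, 0, 0], [0, 0, -0.139], 0.35], [[0, 0, 0], [0, 0, -0.139], 0.35], [[0, 0, 0], [0, 0, -0.139], 0.35], [[0, 0, 0], [0, 0, -0.139], 0.35], [[0, 0, 0], [0, 0, -0.139], 0.35], [[0, 0, 0], [0, 0, -0.139], 0.35]]'

```text
clock: 20.65
eef_pos: [0.5131, -0.1749, 0.2428]
tcp_rot: [0.988, -2.98, -0.002]
ft_force: [-0.1, 0.2, 0.2]
grip_width: 0.0294
grasp_force: 0.0
```

Emit:
carry_out --motion '[[[0, 0, 0], [0, 0, -0.139], 0.35], [[0, 0, 0], [0, 0, -0.139], 0.35], [[0, 0, 0], [0, 0, -0.139], 0.35], [[0, 0, 0], [0, 0, -0.139], 0.35], [[0, 0, 0], [0, 0, -0.139], 0.35], [[0, 0, 0], [0, 0, -0.139], 0.35], [[0, 0, 0], [0, 0, -0.139], 0.35], [[0, 0, 0], [0, 0, -0.139], 0.35]]'

```text
clock: 21.45
eef_pos: [0.513, -0.1749, 0.2428]
tcp_rot: [2.413, -2.01, -0.004]
ft_force: [0.9, 0.6, 0.3]
grip_width: 0.0301
grasp_force: 0.0
```

Emit:
carry_out --motion '[[[0, 0, 0], [0, 0, -0.139], 0.35], [[0, 0, 0], [0, 0, -0.139], 0.35], [[0, 0, 0], [0, 0, -0.139], 0.35], [[0, 0, 0], [0, 0, -0.139], 0.35], [[0, 0, 0], [0, 0, -0.139], 0.35], [[0, 0, 0], [0, 0, -0.139], 0.35], [[-2, 2.5, 0], [0, 0, 0], 0.35], [[-2, 2.5, 0], [0, 0, 0], 0.35]]'

```text
clock: 22.25
eef_pos: [0.4521, -0.1958, 0.2422]
tcp_rot: [-3.019, 0.867, 0.006]
ft_force: [0.5, -0.3, 0.7]
grip_width: 0.03
grasp_force: 0.0
```

```bash
python3 look.py w6; python3 - <<'E'
from h import *
i=cv2.imread("pics/w6.png");s=camera("scene")[:,:,::-1];cv2.imwrite("pics/sc6.png",s);j=camera("side")[:,:,::-1];cv2.imwrite("pics/si6.png",j)
out=np.zeros((590,800,3),np.uint8);out[:384,:512]=i
out[:288,512:800]=cv2.resize(s[180:276,130:226],(288,288),interpolation=2)
out[296:584,512:800]=cv2.resize(j[120:210,240:330],(288,288),interpolation=2);cv2.imwrite("pics/c7.png",out)
E
```

```text
22.25 (array([ 0.45209738, -0.19584975,  0.24223147]), array([-3.01918286,  0.86699375,  0.00552235])) [-4.08757783e-01 -4.20830574e-02  6.58964528e-02  1.68231246e+00
 -6.90894224e-05 -2.99107563e+00] 0.029989032809238772
```

View pics/c7.png

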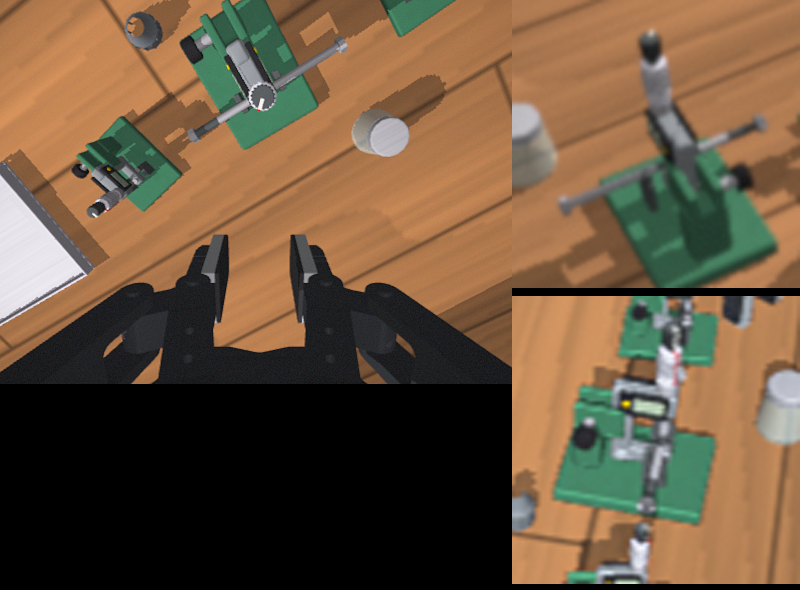

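The bolt lies across the stand in both rests: ends at (194,135) and (341,46), with the knob top between them at (262,96) in the wrist view. The white mark is at (262,102). Salt, cap and tongs are undisturbed.

```bash
python3 - <<'E'
from h import *
P=np.load("pose_w6.npy");g=cv2.cvtColor(cv2.imread("pics/w6.png"),6)
s=g[76:120,240:284]
np.set_printoptions(linewidth=250)
print(s[::2,::2])
for e in((194,135),(341,46)):print(cast("wrist",e,.0515,P))
A,B=[cast("wrist",e,.0515,P) for e in((194,135),(341,46))]
d=A-B;print("len",np.linalg.norm(d),"dir",np.degrees(np.arctan2(d[1],d[0]))-90)
for c in((262,96),(261,97),(262,95)):print(cast("wrist",c,.184,P),cast("wrist",c,.181,P))
E
```

```text
[[ 25 171 128 163 161 157 154 157 155 153 119  44  45  48  59 100  66  95  96  94  76  88]
 [ 45 135 173 145 160 157 157 156 153 154 140  86  43  45  33 110  71  77  93  70  98 111]
 [ 48  31 148 139 157 159 155 155 155 153 158 129  54  46  34  62  98  59  90 106 120 136]
 [ 49  44  40 174 139 159 158 155 161 201 196 142 135 137  51  45  96 100 113 134 130 130]
 [ 40  47  37 137 166 156 156 172 223 227 200 106 161 145 169 125  60 123 135 130 126 127]
 [100  45  49  39 166 139 192 226 206  58  89  94  88  82  97 125 144 112 133 120 125  82]
 [138  40  44  45 135 168 231  79  84  94  93  95  95  93  95  80 166  83 111  97  85  94]
 [140  98  46  46  51 204 226  92  96  94  96  95  96  95  97  95  51 141  69  79  79  90]
 [ 78 138  53  44 141 238 110  96  94  94  95  92  97  94  96  92  71 164 104 107 112 112]
 [ 37  73 136  39  76 233  95  93  96  95  97  95  95  93  93  93  91  76 133 111 110 111]
 [ 48  64 129  45 156 199  89  96  94  96  94  93  95  91  94  91  94 140 133 110 111 112]
 [ 72  35  69 136  78 240  96  94  97  95 154 180 103  95  92  94  95  73 115 115 112 109]
 [ 95  6
[... 554 characters left out ...]
6 112 113 109 111 108 109 109 108 111 110 113 114 109 111 110 110 110 107]
 [110 109 105 112 111 110 108 111 108 110 109 110 111 107 110 111 111 110 109 108 108 111]
 [110 110 111 113 111 109 110 110 110 109 109 110 109 111 111 108 110 108 111 110 108 109]
 [107 109 110 110 110 110 112 111 108 110 109 110 110 107 109 112 107 110 107 109 106 106]]
[ 0.51369607 -0.15648644  0.0515    ]
[ 0.50832256 -0.32334437  0.0515    ]
len 0.16694442812094487 dir -1.8445232302690329
[ 0.51196947 -0.23612857  0.184     ] [ 0.51191031 -0.23612252  0.181     ]
[ 0.51179931 -0.2353215   0.184     ] [ 0.5117376  -0.23530334  0.181     ]
[ 0.51245458 -0.23642982  0.184     ] [ 0.5124027  -0.23642828  0.181     ]
```

Emit:
carry_out --motion '[[[1.8, 0.05, 0], [0, 0, 0], 0.4], [[1.8, 0.05, 0], [0, 0, 0], 0.4], [[1.8, 0.05, 0], [0, 0, 0], 0.4], [[1.8, 0.05, 0.5], [0, 0, 0], 0.4], [[0, 0, 1], [0, 0, 0], 0.4], [[0, 0, 0], [0, 0, 0], 0.4], [[0, 0, 0], [0, 0, 0], 0.4], [[0, 0, 0], [0, 0, 0], 0.4]]'

```text
clock: 23.2
eef_pos: [0.5127, -0.2357, 0.23]
tcp_rot: [3.019, -0.869, 0.001]
ft_force: [-0.3, -0.9, 0.3]
grip_width: 0.0339
grasp_force: 0.0
```

```bash
python3 - <<'E'
from h import *
o=get_obs();R=Rn.from_rotvec(o["tcp_rot"]).as_matrix();print(o["eef_pos"],R[:,2],o["joints"][5],o["ft_force"],o["wrist_torque"])
print("tool shift cm",R.T@(np.array([.5122,-.2360,.1635])-o["eef_pos"])*100)
E
```

```text
[ 0.51270031 -0.23570195  0.22996045] [ 3.18467115e-04 -9.96385544e-05 -9.99999944e-01] -3.0119622098767915 [-0.27899469 -0.86899037  0.32939242] [ 0.01677145  0.0057504  -0.03554627]
tool shift cm [-0.02867252  0.05240749  6.64603199]
```

Emit:
carry_out --motion '[[[-0.03, 0.05, 1.5], [0, 0, 0], 0.4], [[0, 0, 2], [0, 0, 0], 0.4], [[0, 0, 1.5], [0, 0, 0], 0.4], [[0, 0, 1], [0, 0, 0], 0.4], [[0, 0, 0.65], [0, 0, 0], 0.4], [[0, 0, 0], [0, 0, 0], 0.4], [[0, 0, 0], [0, 0, 0], 0.4], [[0, 0, 0], [0, 0, 0], 0.4]]'

```text
clock: 24.0
eef_pos: [0.5128, -0.2365, 0.164]
tcp_rot: [3.019, -0.869, 0.002]
ft_force: [-0.0, 0.1, -0.1]
grip_width: 0.0344
grasp_force: 0.0
```

Emit:
carry_out --motion '[[[0, 0, 0], [0, 0, 0], 0.25], [[0, 0, 0], [0, 0, 0], 0.2], [[0, 0, 0], [0, 0, 0], 0.1], [[0, 0, 0], [0, 0, 0], 0.05], [[0, 0, 0], [0, 0, 0], 0], [[0, 0, 0], [0, 0, 0], 0], [[0, 0, 0], [0, 0, 0], 0], [[0, 0, 0], [0, 0, 0], 0]]' --force 20

```text
clock: 24.8
eef_pos: [0.5126, -0.2364, 0.1634]
tcp_rot: [3.019, -0.869, 0.001]
ft_force: [0.5, 0.4, 4.0]
grip_width: 0.0132
grasp_force: 21.0
```

```bash
cat > st.py <<'E'
from h import *
o=get_obs();print(o["clock"],"z",o["eef_pos"].round(5),"F",o["ft_force"].round(2),"T",o["wrist_torque"].round(4),"j6",o["joints"][5].round(4),o["grip_width"],"eff6",o["effort"][5])
E
python3 st.py
```

```text
24.8 z [ 0.5126  -0.23639  0.16336] F [0.55 0.39 4.02] T [ 0.0547 -0.0737 -0.0595] j6 -3.0129 0.013154747111052302 eff6 -0.0020480154489632696
```

Emit:
carry_out --motion '[[[0, 0, -0.04], [0, 0, 0.1], 0], [[0, 0, 0.016], [0, 0, 0.1], 0], [[0, 0, 0.016], [0, 0, 0.1], 0], [[0, 0, 0.016], [0, 0, 0.1], 0], [[0, 0, 0.016], [0, 0, 0.1], 0], [[0, 0, 0.016], [0, 0, 0.1], 0], [[0, 0, 0.016], [0, 0, 0.1], 0], [[0, 0, 0.016], [0, 0, 0.1], 0]]'

```text
clock: 25.6
eef_pos: [0.5121, -0.2367, 0.1621]
tcp_rot: [2.437, -1.981, -0.001]
ft_force: [-1.5, -2.2, 2.5]
grip_width: 0.0129
grasp_force: 20.9
```

```bash
python3 st.py
```

```text
25.6 z [ 0.51209 -0.23668  0.16211] F [-1.53 -2.2   2.53] T [-0.3377  0.3363  0.0205] j6 -2.2088 0.012926685218106589 eff6 -1.6306594759225845
```

Emit:
carry_out --motion '[[[0.04, 0.04, -0.04], [0, 0, 0.1], 0], [[0, 0, 0.016], [0, 0, 0.1], 0], [[0, 0, 0.016], [0, 0, 0.1], 0], [[0, 0, 0.016], [0, 0, 0.1], 0], [[0, 0, 0.016], [0, 0, 0.1], 0], [[0, 0, 0.016], [0, 0, 0.1], 0], [[0, 0, 0.016], [0, 0, 0.1], 0], [[0, 0, 0.016], [0, 0, 0.1], 0]]'

```text
clock: 26.4
eef_pos: [0.5114, -0.2367, 0.1609]
tcp_rot: [1.473, -2.773, -0.002]
ft_force: [-2.4, 0.7, 0.6]
grip_width: 0.0127
grasp_force: 20.8
```

```bash
python3 st.py
```

```text
26.4 z [ 0.51136 -0.23673  0.1609 ] F [-2.37  0.68  0.58] T [0.143  0.587  0.0336] j6 -1.4098 0.012705727357469051 eff6 -1.627415120601654
```

Emit:
carry_out --motion '[[[0, 0.05, 0.01], [0, 0, 0.08], 0], [[0, 0, 0.012], [0, 0, 0.08], 0], [[0, 0, 0.012], [0, 0, 0.08], 0], [[0, 0, 0.012], [0, 0, 0.08], 0], [[0, 0, 0.012], [0, 0, 0.08], 0], [[0, 0, 0.012], [0, 0, 0.08], 0], [[0, 0, 0.012], [0, 0, 0.08], 0], [[0, 0, 0.012], [0, 0, 0.08], 0]]'

```text
clock: 27.2
eef_pos: [0.5109, -0.2363, 0.1599]
tcp_rot: [0.527, -3.095, -0.002]
ft_force: [-3.0, 2.6, 0.2]
grip_width: 0.0128
grasp_force: 20.7
```

```bash
python3 st.py
```

```text
27.2 z [ 0.51092 -0.23628  0.15989] F [-3.    2.57  0.17] T [0.2615 0.5869 0.0181] j6 -0.7705 0.012811277278436908 eff6 -1.2957406416535378
```

Emit:
carry_out --motion '[[[0.05, 0.08, 0.008], [0, 0, 0.06], 0], [[0, 0, 0.009], [0, 0, 0.06], 0], [[0, 0, 0.01], [0, 0, 0.06], 0], [[0, 0, 0.009], [0, 0, 0.06], 0], [[0, 0, 0.01], [0, 0, 0.06], 0], [[0, 0, 0.009], [0, 0, 0.06], 0], [[0, 0, 0.01], [0, 0, 0.06], 0], [[0, 0, 0.009], [0, 0, 0.06], 0]]'

```text
clock: 28.0
eef_pos: [0.5106, -0.2357, 0.1592]
tcp_rot: [-0.222, -3.132, -0.001]
ft_force: [-0.6, 1.1, -0.4]
grip_width: 0.013
grasp_force: 20.7
```

```bash
python3 st.py
```

```text
28.0 z [ 0.51059 -0.23569  0.15918] F [-0.58  1.11 -0.43] T [0.2251 0.1526 0.061 ] j6 -0.291 0.012965684861231053 eff6 -0.96600741147995
```

Emit:
carry_out --motion '[[[0, 0.03, 0.015], [0, 0, 0.06], 0], [[0, 0, 0.009], [0, 0, 0.06], 0], [[0, 0, 0.009], [0, 0, 0.06], 0], [[0, 0, 0.009], [0, 0, 0.06], 0], [[0, 0, 0.009], [0, 0, 0.06], 0], [[0, 0, 0.009], [0, 0, 0.06], 0], [[0, 0, 0.009], [0, 0, 0.06], 0], [[0, 0, 0.009], [0, 0, 0.06], 0]]'

```text
clock: 28.8
eef_pos: [0.5107, -0.2353, 0.1584]
tcp_rot: [-0.96, -2.99, -0.001]
ft_force: [0.2, 1.8, -0.9]
grip_width: 0.0129
grasp_force: 20.7
```

```bash
python3 st.py
```

```text
28.8 z [ 0.51073 -0.23525  0.1584 ] F [ 0.2   1.83 -0.92] T [ 0.3695 -0.0591  0.0269] j6 0.1895 0.012948830308826044 eff6 -0.9653331711888313
```

Emit:
carry_out --motion '[[[0, 0.03, 0.03], [0, 0, 0.06], 0], [[0, 0, 0.01], [0, 0, 0.06], 0], [[0, 0, 0.009], [0, 0, 0.06], 0], [[0, 0, 0.01], [0, 0, 0.06], 0], [[0, 0, 0.009], [0, 0, 0.06], 0], [[0, 0, 0.01], [0, 0, 0.06], 0], [[0, 0, 0.009], [0, 0, 0.06], 0], [[0, 0, 0.01], [0, 0, 0.06], 0]]'

```text
clock: 29.6
eef_pos: [0.5111, -0.235, 0.1576]
tcp_rot: [-1.643, -2.676, -0.001]
ft_force: [1.8, 1.3, -0.3]
grip_width: 0.0128
grasp_force: 20.7
```

```bash
python3 st.py
```

```text
29.6 z [ 0.51108 -0.23499  0.15761] F [ 1.8   1.33 -0.27] T [ 0.4127 -0.175   0.0341] j6 0.6701 0.012766624719826402 eff6 -0.966140516102314
```

Emit:
carry_out --motion '[[[0, 0.04, 0.015], [0, 0, 0.06], 0], [[0, 0, 0.01], [0, 0, 0.06], 0], [[0, 0, 0.009], [0, 0, 0.06], 0], [[0, 0, 0.01], [0, 0, 0.06], 0], [[0, 0, 0.009], [0, 0, 0.06], 0], [[0, 0, 0.01], [0, 0, 0.06], 0], [[0, 0, 0.009], [0, 0, 0.06], 0], [[0, 0, 0.01], [0, 0, 0.06], 0]]'

```text
clock: 30.4
eef_pos: [0.5116, -0.2349, 0.1569]
tcp_rot: [-2.232, -2.209, -0.001]
ft_force: [0.5, 2.2, 0.4]
grip_width: 0.0132
grasp_force: 20.8
```

```bash
python3 st.py
```

```text
30.4 z [ 0.51156 -0.23486  0.15691] F [0.47 2.21 0.4 ] T [ 0.4186 -0.2621  0.0372] j6 1.1506 0.013192728099059426 eff6 -0.954284705221653
```

Emit:
carry_out --motion '[[[0, 0.03, 0], [0, 0, 0.05], 0], [[0, 0, 0.007], [0, 0, 0.05], 0], [[0, 0, 0.007], [0, 0, 0.05], 0], [[0, 0, 0.007], [0, 0, 0.05], 0], [[0, 0, 0.007], [0, 0, 0.05], 0], [[0, 0, 0.007], [0, 0, 0.05], 0], [[0, 0, 0.007], [0, 0, 0.05], 0], [[0, 0, 0.007], [0, 0, 0.05], 0]]'

```text
clock: 31.2
eef_pos: [0.512, -0.2349, 0.1568]
tcp_rot: [-2.627, -1.722, -0.001]
ft_force: [0.8, 2.4, 2.9]
grip_width: 0.0126
grasp_force: 20.9
```

```bash
python3 st.py
```

```text
31.2 z [ 0.51199 -0.23494  0.15675] F [0.82 2.37 2.93] T [ 0.3931 -0.2468  0.0146] j6 1.5505 0.012614823152266254 eff6 -0.7897255942225456
```

Emit:
carry_out --motion '[[[0, 0.03, -0.035], [0, 0, 0.04], 0], [[0, 0, 0], [0, 0, 0.08], 0], [[0, 0, 0], [0, 0, 0.08], 0], [[0, 0, 0], [0, 0, 0.08], 0], [[0, 0, 0], [0, 0, 0.08], 0], [[0, 0, 0], [0, 0, 0.08], 0], [[0, 0, 0], [0, 0, 0.08], 0], [[0, 0, 0], [0, 0, 0.08], 0]]'

```text
clock: 32.0
eef_pos: [0.5123, -0.2352, 0.1568]
tcp_rot: [-3.019, -0.867, -0.0]
ft_force: [1.8, 0.3, 0.5]
grip_width: 0.0132
grasp_force: 20.7
```

```bash
python3 st.py
```

```text
32.0 z [ 0.51234 -0.2352   0.15681] F [1.77 0.32 0.47] T [ 0.0765 -0.4605  0.0352] j6 2.1517 0.013153371078234203 eff6 -1.2852301821112633
```

Emit:
carry_out --motion '[[[0, 0, 0], [0, 0, 0.08], 0], [[0, 0, 0], [0, 0, 0.08], 0], [[0, 0, 0], [0, 0, 0.08], 0], [[0, 0, 0], [0, 0, 0.08], 0], [[0, 0, 0], [0, 0, 0.08], 0], [[0, 0, 0], [0, 0, 0.08], 0], [[0, 0, 0], [0, 0, 0.08], 0], [[0, 0, 0], [0, 0, 0], 0]]'

```text
clock: 32.8
eef_pos: [0.5124, -0.2356, 0.1568]
tcp_rot: [3.141, 0.002, 0.0]
ft_force: [3.6, -2.2, -2.1]
grip_width: 0.0128
grasp_force: 20.6
```

```bash
python3 st.py
```

```text
32.8 z [ 0.5124  -0.23555  0.15684] F [ 3.61 -2.22 -2.08] T [-0.3611 -0.6594  0.0385] j6 2.7096 0.012809000048571148 eff6 1.148676574230194
```

Emit:
carry_out --motion '[[[0, 0, 0], [0, 0, 0], 0.2], [[0, 0, 0], [0, 0, 0], 0.3], [[0, 0, 0], [0, 0, 0], 0.4], [[0, 0, 0], [0, 0, 0], 0.4], [[0, 0, -1], [0, 0, 0], 0.4], [[0, 0, -3], [0, 0, 0], 0.4], [[0, 0, -4], [0, 0, 0], 0.4], [[0, 0, -2], [0, 0, 0], 0.4]]'

```text
clock: 33.6
eef_pos: [0.5124, -0.2355, 0.2614]
tcp_rot: [3.14, 0.004, 0.005]
ft_force: [-0.4, -0.5, 1.3]
grip_width: 0.0338
grasp_force: 0.0
```

Emit:
carry_out --motion '[[[-2, 0, 0], [0, 0, 0], 0.4], [[-3, 0, 0], [0, 0, 0], 0.4], [[-3, 0, 0], [0, 0, 0], 0.4], [[-2, 0, 0], [0, 0, 0], 0.4], [[0, 0, 0], [0, 0, 0], 0.4], [[0, 0, 0], [0, 0, 0], 0.4], [[0, 0, 0], [0, 0, 0], 0.4], [[0, 0, 0], [0, 0, 0], 0.4]]'

```text
clock: 34.4
eef_pos: [0.4128, -0.2356, 0.2571]
tcp_rot: [-3.141, -0.005, 0.001]
ft_force: [-0.0, 0.7, 1.4]
grip_width: 0.0346
grasp_force: 0.0
```

```bash
python3 look.py w9; python3 - <<'E'
from h import *
P=np.load("pose_w9.npy");im=cv2.imread("pics/w9.png");R=Rn.from_rotvec(P[1]).as_matrix();ci=camera_info("wrist");T=ci["tool_from_camera"]
def proj(X):
    t=R.T@(np.array(X)-P[0]);c=T[:3,:3].T@(t-T[:3,3]);u=ci["mtx"]@c;return u[:2]/u[2]
k=proj((.5122,-.236,.177));print("knob px",k)
x,y=np.int32(k)-18;s=im[y:y+36,x:x+36].astype(int)
def ang(uv,c,z,P):
    a=cast("wrist",uv,z,P)-cast("wrist",c,z,P);return np.degrees(np.arctan2(a[1],a[0])),np.hypot(*a[:2])*1000
for n,Pn,c,z in(("w6",np.load("pose_w6.npy"),(262.5,96.5),.184),("w9",P,tuple(k),.177)):
    g=cv2.cvtColor(cv2.imread(f"pics/{n}.png"),6);h=np.zeros_like(g);cv2.circle(h,tuple(int(round(v)) for v in c),9,255,-1)
    q=np.argwhere((g>170)&(h>0));print(n,len(q),q.mean(0)[::-1],ang(q.mean(0)[::-1],c,z,Pn))
E
```

```text
34.4 (array([ 0.41276699, -0.23556312,  0.25707929]), array([-3.14133771e+00, -4.67918546e-03,  5.63208821e-04])) [-5.18615197e-01 -7.94904073e-02  5.94560884e-02  1.71017893e+00
  3.99573733e-05  2.61999835e+00] 0.03462471881868675
knob px [259.37968962  50.5994844 ]
w6 28 [261.14285714 101.39285714] (np.float64(132.06320797837805), np.float64(2.9233272462369384))
w9 24 [258.33333333  56.54166667] (np.float64(169.43753922002662), np.float64(3.56849941021033))
```

```bash
python3 -c "
from rig import *
print(sign_off())"
```

```text
the job is handed in; nothing more can be done
None
```

I handed the job in at about 34 s of the 72 s allowed, with the bolt clamped across the anvil. From the mark's turn and the sink, I estimate the ratchet slipped about 1.45 rad (just under a quarter turn). Hand-in returned no verdict, and I had no direct reading of the spindle force.

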